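# Leak-check the stopper of a glazed bottle

## Task

The squat ash-glazed bottle with the broad cork stopper is lying in the grooved wooden rest. Check its stopper: stand the bottle upside down on its stopper on the square plaster tile, let go and leave it standing there on its own for at least one second, then turn it the right way up and stand it upright on the narrow raised plank beside the cup, its whole foot on the plank. Never drop the bottle or let it topple, and do not disturb the other things.

Things in the scene. Friction and masses are not known exactly. Their poses are not given: they have to be found in the camera images.
- bottle: Squat ash-glazed bottle with a broad flat cork, 0.3 kg, 104 mm tall. Body 54 mm in diameter from 0 to 76 mm, neck 34 mm in diameter up to 89 mm, cork 44 mm in diameter from 89 to 104 mm (it does not come off). Origin: centre of the flat foot; its z axis runs from foot to stopper. It starts on its side in the rest, stopper towards the robot.
- stopper_top (a point): Centre of the stopper's flat top face, 104 mm from the foot along the bottle's z axis.
- rest: Fixed wooden block, 110 mm long (its x), 44 mm wide (its y), 34 mm high, with a shallow V groove along its x axis (sides sloping 30 degrees, valley 22 mm above the table). It is narrower than the bottle, so fingers pass beside it. Origin: centre of its underside.
- rest_axis (a point): Where the bottle's axis runs when it lies in the groove: middle of the rest, 53 mm above the table; its x axis is along the groove.
- tile: Fixed square plaster tile, 120 x 120 x 10 mm, flat on the table. Origin: centre of its underside. The rest and the tile may swap sides.
- tile_top (a point): Centre of the tile's upper face, 10 mm above the table.
- plank: Fixed narrow plank on two bricks, 84 mm wide (its x), 300 mm long (its y), top 40 mm above the table. Origin: below its centre at table height.
- plank_top (a point): Centre of the plank's upper face; x across the plank, y along it. The cup stands near the -y end; from the middle to the +y end it is free.
- cup: Small ash-glazed cup, 52 mm in diameter, 45 mm high, standing on the plank near its -y end. Origin: centre of its underside. Not to be disturbed.
- tall_bottle: Tall slim-necked ash-glazed bottle without a stopper, 68 mm in diameter, 148 mm high, standing on the table. Origin: centre of its underside. Not to be disturbed.
- vial: Slender glass test vial with a cork, 24 mm in diameter, 84 mm high, standing on the table. Origin: centre of its underside. Not to be disturbed.
- sprig_mould: Red clay sprig mould, a flat block 75 x 55 x 18 mm with a flower hollow on top, on the table between rest and tile. Origin: centre of its underside. Not to be disturbed.
- banding_tool: Steel banding tool, 155 mm long, lying at the left side of the table. Origin: near its middle, on the table. Not to be disturbed.
- clay_stamp: Wooden clay stamp, 30 x 30 x 50 mm, standing at the right side of the table. Origin: centre of its underside. Not to be disturbed.
- brush: Glaze brush, 170 mm long, lying at the right side of the table. Not to be disturbed.

How it is judged (in metres and radians):
On the way:
1. the bottle stands upside down on its stopper on the tile, let go and still, for one second (angle between bottle's own z axis and vertical above 3.05 rad and z of stopper_top in the frame of tile_top between -0.004 and 0.004 m and horizontal distance between stopper_top and tile_top below 0.055 m and contact force between bottle and the arm below 0.05 N and contact force between bottle and the fingers below 0.05 N and linear speed of bottle below 0.02 m/s), for 1 s.
At the end, for the whole second after the job is handed in: The bottle stands still and upright (within 0.08 rad) on the plank's upper face (within 4 mm in height), the centre of its foot within 16 mm of the plank's centre line and 124 mm of its middle lengthwise, so that the whole foot is on the plank (angle between bottle's own z axis and vertical below 0.08 rad and z of bottle in the frame of plank_top between -0.004 and 0.004 m and x of bottle in the frame of plank_top between -0.016 and 0.016 m and y of bottle in the frame of plank_top between -0.124 and 0.124 m and linear speed of bottle below 0.02 m/s and angular speed of bottle below 0.2 rad/s); the robot touches nothing.
It fails at once if the bottle is dropped or topples (moves faster than 0.5 m/s while not held) (linear speed of bottle above 0.5 m/s and contact force between bottle and the fingers below 0.05 N).
It fails at once if another thing is moved by more than 25 mm or knocked over (distance of any of cup, tall_bottle, vial, sprig_mould, banding_tool, clay_stamp, brush from where it was at the start of the episode above 0.025 m or angle between any of cup, tall_bottle, vial, clay_stamp's own z axis and vertical above 0.5 rad).
It also fails if it takes over 72 s, if anything falls off the work surface, if the arm or the gripper's body presses on something with over 40 N, if the wrist force passes 120 N, or if a joint passes its speed limit or range.

## Robot

A 6-joint arm with a two-finger parallel gripper is mounted at the origin on the work surface. World frame = base frame: x ahead of the robot, y to its left, z up, the work surface at z = 0. Lengths are in m, angles in degrees, forces in N, time in s.
With the tool pointing down it reaches from about 0.4 to 0.825 m from the base axis. Payload 7 kg.
Tool frame: the origin (TCP) lies on the centre line of the jaws, within the pads' length; the fingertips stand r.nose_length ahead of it and the grasp point (between the pads) lies 2 mm behind it (r.nose_length is the distance from the TCP to the fingertips, in m); z points along the fingers, x is the direction in which the jaws open and shut, and the axes are right-handed (so a half turn about z gives the same grasp; the last joint's range is limited). The gripper opens to 88 mm and grips with 3 to 60 N. Pads are 19 mm wide; open, the fingers measure 130 mm over their backs; the gripper's body (78 mm by 193 mm) begins 47 mm behind the grasp point.
Start: joints at [16.507, 20.546, 0.682, 0, -70.136, -16.507], TCP at [0.675, -0, 0.244] pointing down, gripper open.
Joint ranges: [-176.03, 176.03], [-82.01, 121.73], [-58.28, 71.71], [-173.87, 95.51], [-174.79, -0.11], [-173.66, 173.66]. Speed limits (degrees/s): [136.94, 136.94, 172.46, 180, 180, 180].

## Interface

Orientations are given as a 3x3 rotation matrix whose columns are the frame's x, y, z axes.
In Python, from cell import r, cams gives the robot as it stands.
- The arm moves only by the shell command python3 -m inch 'ROWS' [FORCE]. ROWS is a JSON object of lists of equal length, an entry for each row: "jaw": the finger opening in m, from 0 to 0.0876; "offset": the shift along the tool's x, y, z in m, a list of three; "twist": the turn about the tool's z in degrees. A call has 1 to 8 rows; each row shifts and turns the pose as measured when the row begins, along the tool's axes as they then stand; what a row does not reach is not made up. A row lasts 1/10 s, in which the tool goes at most 50 mm and 8.59 degrees, less where a joint would pass 70% of its speed; a pose out of reach is approached as far as the arm can. A call with a gripper value outside its range is refused whole. The fingers move at their own pace and stop on an object; FORCE is the grip in N (left out, the last holds). Time passes only in rows, so rows that do not move let the fingers close. It gives the time, the measured TCP pose, the force and the opening at its end, in the units of the state.
- r.get_state(): the state, without advancing time (a new reading comes with each control period).
- cams.read_camera(name): name is "scene" or "side" or "wrist"; returns (picture, depth): 420x560x3 uint8, blue, green, red; 420x560 float32, m along the optical axis (not along the pixel's ray), 0 where there is no reading.
- cams.camera_model(name): a dict with "mtx" (3x3 intrinsics, pixels), "R" (3x3) and "t" (3): a world point X has camera coordinates R X + t; the wrist camera has in their place "tool_from_camera" (4x4, takes a point from camera to tool coordinates, whose origin is the TCP and whose axes are the tool frame's). Camera axes: x right, y down, z forward; pixel columns grow to the right and rows downward; lengths in m; the calibration is good to about 2 mm. A picture is of the moment at which its call begins: read the wrist's pose just before it. camera_model takes no time and is no camera call.
- r.hand_in(): hands the job in, once; it reports no verdict.
The state is a dict: "t": time; "joint_pos": joint angles; "joint_velocities": joint speeds; "joint_torque": joint torques, N m; "eef_pos": TCP position; "orientation": TCP orientation; "wrist_force": force on the tool from outside, world axes, zero at the start; "torque": the same for the moment, N m; "grip_width": opening from 0.0 (shut) to 1.0 (fully open).
Only numpy, scipy, OpenCV 4.12 (cv2) and the standard library are available. Lean on these libraries where they do the work, as an engineer would, in place of code of your own. Each camera call takes 0.05 s, during which the arm holds its last target. There are 200 camera calls.

## Working session

There is one attempt and no reset: what is moved stays moved. The work goes in short steps, Python scripts to look and compute and a shell command to move; the robot and the scene stay as the last step left them, time stands still between calls to the robot, and variables do not carry over. Pictures are saved under pics/ and viewed, about 8 in all and at most 12, crops included, and the job is handed in when it is done.

```bash
ls; mkdir -p pics
cat > h.py <<'E'
import numpy as np, cv2
from cell import r, cams
def cloud(name):
    """picture, world points (HxWx3) and validity mask"""
    s=r.get_state(); img,d=cams.read_camera(name); m=cams.camera_model(name)
    v,u=np.indices(d.shape); K=np.array(m["mtx"])
    P=np.stack([(u-K[0,2])/K[0,0]*d,(v-K[1,2])/K[1,1]*d,d],-1)
    if name=="wrist":
        T=np.array(m["tool_from_camera"]); P=P@T[:3,:3].T+T[:3,3]
        P=P@np.array(s["orientation"]).T+np.array(s["eef_pos"])
    else: P=(P-np.array(m["t"]))@np.array(m["R"])
    return img,P,d>0
E
python3 - <<'E'
from h import *
s=r.get_state(); print(s, r.nose_length)
for n in("scene","side"):
    img,P,ok=cloud(n); cv2.imwrite(f"pics/{n}0.png",img); np.savez(f"{n}0.npz",P=P,ok=ok,img=img)
    print(n,cams.camera_model(n))
E
```

```text
pics
{'t': 0.0, 'joint_pos': array([ 1.65048181e+01,  2.05916423e+01,  6.34264021e-01, -2.18838289e-02,
       -7.01358140e+01, -1.65042650e+01]), 'joint_velocities': array([-0.01860738, -0.04354473, -0.03687807, -0.03181412, -0.05157058,
       -0.02866603]), 'joint_torque': array([-8.00930356e-04, -5.82726967e+01,  2.93058443e+01,  6.99745238e+00,
        6.93249181e-03, -2.06530804e-04]), 'eef_pos': array([ 6.74537565e-01, -3.84730021e-05,  2.42618505e-01]), 'orientation': array([[-9.99998612e-01,  1.20322737e-04, -1.66152202e-03],
       [ 1.20518398e-04,  9.99999986e-01, -1.17660403e-04],
       [ 1.66150784e-03, -1.17860483e-04, -9.99998613e-01]]), 'wrist_force': array([ 0.9621761 , -0.46984584,  0.26644385]), 'torque': array([ 0.07446025, -0.00930387,  0.04017825]), 'grip_width': 0.9989924246615346} 0.017
scene {'mtx': array([[497.83011062,   0.        , 274.84091139],
       [  0.        , 497.83011062, 211.7510716 ],
       [  0.        ,   0.        ,   1.        ]]), 'R': array([[-0.87767381,  0.47923447,  0.00479591],
       [ 0.35652352,  0.65956209, -0.66171658],
       [-0.32028059, -0.57906146, -0.74973873]]), 't': array([ 0.45772319, -0.13474396,  1.56719094])}
side {'mtx': array([[400.50355954,   0.        , 272.14346192],
       [  0.        , 400.50355954, 204.99475703],
       [  0.        ,   0.        ,   1.        ]]), 'R': array([[ 0.99271827, -0.1197718 ,  0.01285094],
       [-0.07133212, -0.67046786, -0.73850157],
       [ 0.0970678 ,  0.73220732, -0.67412927]]), 't': array([-0.49726626,  0.05505104,  1.1188002 ])}
```

View pics/scene0.png

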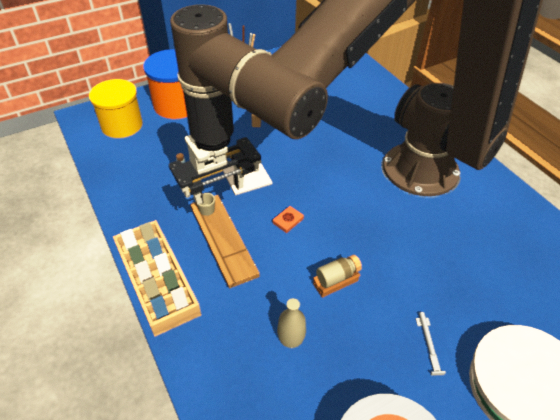

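View pics/side0.png

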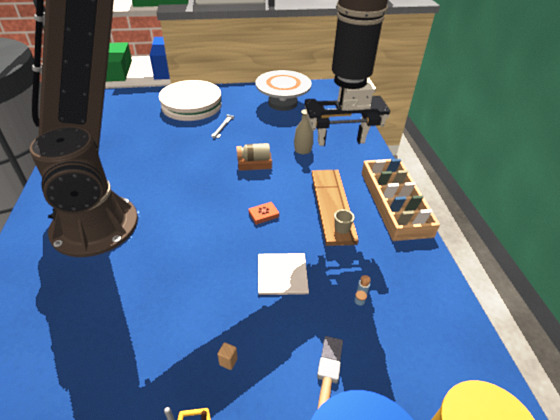

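Scene view: the bottle lies in the rest at about (338,272) with the cork to the right, towards the robot. In the side view it is at (254,153), tile (283,274), plank (333,207) with the cup at its near end (345,222), tall bottle (303,133), mould (264,213), vial (362,290).

Run:
```python
from h import *
def get(n): z=np.load(n+"0.npz"); return z["P"],z["ok"],cv2.cvtColor(z["img"],cv2.COLOR_BGR2HSV)
def rect(name,Q):
    (c,sz,a)=cv2.minAreaRect(Q[:,:2].astype(np.float32)*1000); print(name,len(Q),np.round(c,1),np.round(sz,1),round(a,1),"z",np.round(np.percentile(Q[:,2],[2,50,98]),3))
allb=[]
for n,boxes in (("side",{"bottle":(225,135,285,175),"tile":(250,245,315,300),"plank":(305,165,362,250),"tall":(290,105,316,158),"mould":(245,198,284,228),"vial":(352,270,375,308)}),
                ("scene",{"bottle":(305,245,370,300),"plank":(185,190,265,290),"tall":(272,293,310,352),"mould":(270,203,308,234)})):
    P,ok,h=get(n)
    for k,(a,b,c,d) in boxes.items():
        m=np.zeros(ok.shape,bool); m[b:d,a:c]=1
        notblue=~((h[...,0]>95)&(h[...,0]<130)&(h[...,1]>90))
        zmin={"bottle":.04,"plank":.036,"tile":.005}.get(k,.008); zmax={"plank":.046,"tile":.02}.get(k,.2)
        m&=ok&notblue&(P[...,2]>zmin)&(P[...,2]<zmax)
        rect(n+" "+k,P[m]); 
        if k=="bottle": allb.append(P[m])
Q=np.vstack(allb); rect("bottle both",Q)
T=Q[Q[:,2]>0.07]; rect("bottle top",T)
```

```text
side bottle 498 [465.5 221.1] [ 48.  103.9] 89.6 z [0.042 0.07  0.083]
side tile 1921 [ 499.8 -228.8] [124.4 117.9] 84.5 z [0.008 0.012 0.015]
side plank 1801 [672.5 -19.8] [304.   84.8] 86.2 z [0.038 0.042 0.045]
side tall 580 [640.1 437. ] [ 61.2 337.2] 1.2 z [0.01 0.07 0.15]
side mould 415 [474.7 -12.4] [75.9 56.6] 18.4 z [0.009 0.02  0.025]
side vial 279 [ 667.3 -327.7] [22.  23.6] 1.1 z [0.011 0.059 0.087]
scene bottle 873 [465.2 230.2] [ 51.8 106. ] 88.0 z [0.044 0.073 0.083]
scene plank 2516 [719.5 -24.3] [305.  185.9] 85.5 z [0.037 0.04  0.045]
scene tall 1024 [649.1 311.2] [53.4 65.3] 58.6 z [0.015 0.085 0.15 ]
scene mould 442 [474.7 -10.5] [77.6 56.9] 18.8 z [0.009 0.018 0.024]
bottle both 1371 [465.1 226.7] [ 59.3 105.7] 89.4 z [0.043 0.072 0.083]
bottle top 769 [465.  227.5] [ 49.1 105.5] 89.1 z [0.07  0.077 0.084]
```

```bash
python3 -m inch '{"jaw":[0.0876,0.0876,0.0876,0.0876,0.0876,0.0876,0.0876,0.0876],"offset":[[0,0,0],[0,0,0],[0,0,0],[0,0,0],[0,0,0],[0,0,0],[0,0,0],[0,0,0]],"twist":[8.5,8.5,8.5,8.5,8.5,8.5,8.5,8.5]}'; python3 -m inch '{"jaw":[0.0876,0.0876,0.0876,0.0876],"offset":[[0,0,0],[0,0,0],[0,0,0],[0,0,0]],"twist":[8,8,6,0]}'
```

```text
t: 0.9
eef_pos: [0.6724, -0.0001, 0.238]
orientation: [[-0.359, 0.933, -0.01], [0.933, 0.359, -0.001], [0.003, -0.009, -1.0]]
wrist_force: [0.2, -0.4, -0.1]
grip_width: 0.999
t: 1.3
eef_pos: [0.6713, -0.0001, 0.2357]
orientation: [[0.037, 0.999, -0.014], [0.999, -0.037, -0.001], [-0.002, -0.014, -1.0]]
wrist_force: [0.2, 0.1, -0.1]
grip_width: 0.998
```

```bash
python3 -m inch '{"jaw":[0.0876,0.0876,0.0876,0.0876,0.0876,0.0876],"offset":[[0.036,-0.028,0],[0.038,-0.028,0],[0.038,-0.028,0],[0.038,-0.028,0],[0.038,-0.028,0.02],[0.038,-0.028,0.03]],"twist":[-2,0,0,0,0,0]}'
python3 - <<'E'
from h import *
img,P,ok=cloud("wrist"); s=r.get_state(); print(s["eef_pos"],s["orientation"].round(3),s["joint_pos"].round(1)); cv2.imwrite("pics/w1.png",img)
m=ok&(P[...,2]>0.045)&(P[...,2]<0.1)&(abs(P[...,0]-.465)<.08)&(abs(P[...,1]-.227)<.06)
Q=P[m]; print(len(Q),cv2.minAreaRect(Q[:,:2].astype(np.float32)*1000))
for x in np.arange(.405,.53,.01):
    q=Q[abs(Q[:,0]-x)<.005]
    if len(q)>20: print(round(x,3),len(q),q[:,1].min().round(4),q[:,1].max().round(4),q[:,2].max().round(4))
E
```

```text
t: 1.9
eef_pos: [0.5057, 0.2227, 0.1911]
orientation: [[-0.013, 1.0, -0.011], [1.0, 0.013, 0.0], [0.001, -0.011, -1.0]]
wrist_force: [0.3, 1.6, -0.2]
grip_width: 1.001
[0.50097247 0.22506109 0.18622639] [[-0.014  1.    -0.017]
 [ 1.     0.014 -0.001]
 [-0.001 -0.017 -1.   ]] [  44.2   11.9  -19.    -0.7  -59.9 -133. ]
6625 ((461.73992919921875, 228.18707275390625), (53.17955017089844, 103.95355224609375), 89.2010726928711)
0.415 635 0.2072 0.2498 0.0763
0.425 553 0.2073 0.2501 0.0765
0.435 642 0.2028 0.2535 0.0798
0.445 720 0.2019 0.2547 0.0815
0.455 707 0.202 0.2549 0.0814
0.465 680 0.2018 0.2547 0.081
0.475 662 0.2018 0.2543 0.0813
0.485 632 0.2017 0.2537 0.0812
0.495 616 0.2017 0.254 0.0809
0.505 600 0.2016 0.2537 0.0814
0.515 163 0.2018 0.2537 0.08
```

View pics/w1.png

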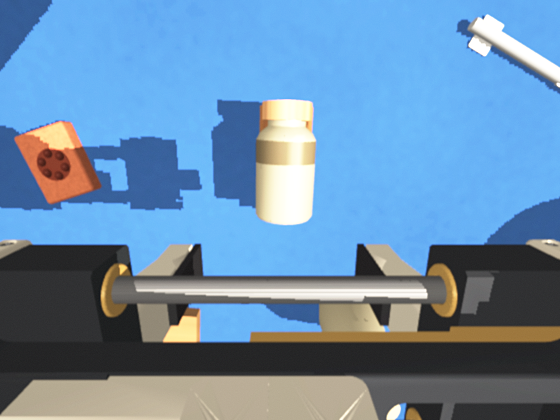

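The wrist view shows the bottle at (286,160), cork up in the image (towards the robot) and foot edge at row 220. It sits straight between the fingers.

```bash
python3 -m inch '{"jaw":[0.0876,0.0876,0.0876,0.0876],"offset":[[0.003,0.001,0.045],[0,0.001,0.045],[0,0.001,0.035],[0,0.0005,0.007]],"twist":[0,0,0,0]}'; python3 -m inch '{"jaw":[0.05,0.05,0.05,0.05,0.05],"offset":[[0,0,-0.0005],[0,0,-0.0005],[0,0,-0.0005],[0,0,-0.0005],[0,0,-0.0005]],"twist":[0,0,0,0,0]}' 6
```

```text
t: 2.35
eef_pos: [0.5007, 0.2323, 0.0519]
orientation: [[-0.035, 0.999, -0.014], [0.999, 0.035, 0.002], [0.002, -0.014, -1.0]]
wrist_force: [0.5, -1.0, -0.1]
grip_width: 1.001
t: 2.85
eef_pos: [0.5029, 0.2309, 0.0595]
orientation: [[-0.04, 0.999, -0.011], [0.999, 0.04, -0.0], [0.0, -0.011, -1.0]]
wrist_force: [1.6, -12.5, 5.8]
grip_width: 0.616
```

```bash
python3 -m inch '{"jaw":[0.05,0.05,0.05,0.05,0.05,0.05,0.05,0.05],"offset":[[0,0,-0.015],[0,0,-0.015],[0,-0.005,-0.02],[0,-0.005,-0.02],[0,-0.005,-0.02],[0,-0.005,-0.02],[0,0,-0.02],[0,0,-0.02]],"twist":[0,0,0,0,0,0,0,0]}'
python3 - <<'E'
from h import *
s=r.get_state(); print(s["eef_pos"],s["wrist_force"])
img,P,ok=cloud("side"); cv2.imwrite("pics/s2.png",cv2.resize(img[60:240,180:420],None,fx=3,fy=3))
E
```

```text
t: 3.65
eef_pos: [0.4818, 0.2271, 0.2195]
orientation: [[-0.037, 0.999, -0.011], [0.999, 0.037, 0.004], [0.005, -0.011, -1.0]]
wrist_force: [0.2, 0.2, -3.1]
grip_width: 0.618
[0.48176261 0.22714602 0.21946625] [ 0.24115578  0.24294342 -3.14836715]
```

View pics/s2.png

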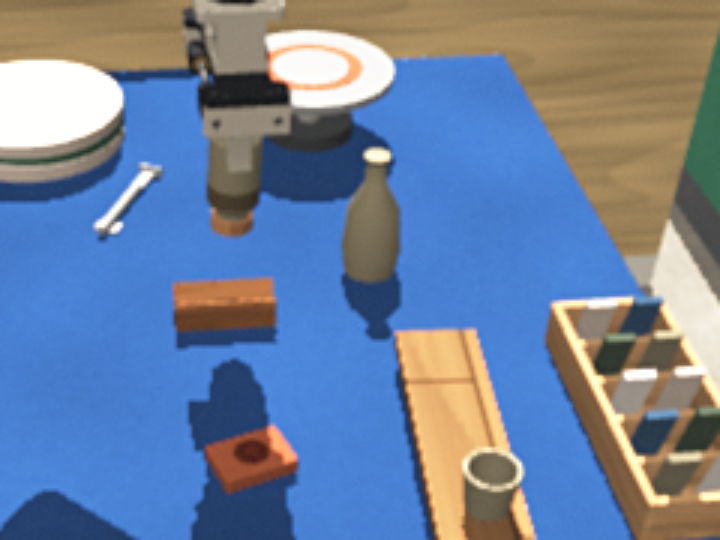

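The bottle hangs cork-down from the jaws (crop: body at (233,190), cork at (232,222)), clear of the rest.

```bash
python3 -m inch '{"jaw":[0.05,0.05,0.05,0.05,0.05,0.05,0.05,0.05],"offset":[[-0.015,0,0],[-0.03,0,0],[-0.04,0,0],[-0.045,0,0],[-0.045,0,0],[-0.045,0,0],[-0.045,0,0],[-0.045,0,0]],"twist":[0,0,0,0,0,0,0,0]}';python3 -m inch '{"jaw":[0.05,0.05,0.05,0.05,0.05,0.05,0.05],"offset":[[-0.045,0,0],[-0.04,0,0],[-0.03,0,0],[-0.02,0,0.01],[-0.01,0,0.01],[0,0,0.01],[0,0,0.01]],"twist":[0,0,0,0,0,0,0]}'
```

```text
t: 4.5
eef_pos: [0.4918, -0.0911, 0.2207]
orientation: [[-0.045, 0.999, -0.003], [0.999, 0.045, 0.014], [0.014, -0.002, -1.0]]
wrist_force: [0.7, 0.4, -2.8]
grip_width: 0.615
t: 5.2
eef_pos: [0.4913, -0.2489, 0.1755]
orientation: [[-0.036, 0.999, -0.003], [0.999, 0.036, 0.015], [0.016, -0.002, -1.0]]
wrist_force: [0.3, 0.1, -3.0]
grip_width: 0.615
```

```bash
cat > look.py <<'E'
from h import *
import sys
# bottle points near the TCP in side/scene views: centre line by height
for n in sys.argv[1:]:
    s=r.get_state(); e=s["eef_pos"]; img,P,ok=cloud(n)
    h=cv2.cvtColor(img,cv2.COLOR_BGR2HSV); nb=~((h[...,0]>95)&(h[...,0]<130)&(h[...,1]>90))
    m=ok&nb&(abs(P[...,0]-e[0])<.09)&(abs(P[...,1]-e[1])<.06)&(P[...,2]>.018)&(P[...,2]<e[2]+.03)
    Q=P[m]; print(n,"tcp",e.round(4),"n",len(Q),"zmin",Q[:,2].min().round(4) if len(Q) else None)
    for z in np.arange(.02,e[2]+.02,.01):
        q=Q[abs(Q[:,2]-z)<.005]
        if len(q)>5: print(" z%.3f n%d x[%.4f %.4f] y[%.4f %.4f]"%(z,len(q),q[:,0].min(),q[:,0].max(),q[:,1].min(),q[:,1].max()))
    cv2.imwrite(f"pics/look_{n}_{s['t']:.2f}.png",img)
E
python3 look.py side scene
```

```text
side tcp [ 0.4913 -0.2489  0.1755] n 405 zmin 0.0745
 z0.080 n44 x[0.4691 0.5075] y[-0.2694 -0.2520]
 z0.090 n73 x[0.4690 0.5102] y[-0.2702 -0.2473]
 z0.100 n7 x[0.4827 0.5031] y[-0.2726 -0.2686]
 z0.110 n51 x[0.4644 0.5149] y[-0.2761 -0.2474]
 z0.120 n70 x[0.4647 0.5147] y[-0.2758 -0.2431]
 z0.130 n70 x[0.4658 0.5169] y[-0.2756 -0.2521]
 z0.140 n52 x[0.4662 0.5131] y[-0.2758 -0.2491]
 z0.150 n9 x[0.4663 0.4936] y[-0.2767 -0.2450]
 z0.160 n7 x[0.4848 0.5040] y[-0.2908 -0.2886]
 z0.170 n21 x[0.4845 0.5058] y[-0.2928 -0.2893]
scene tcp [ 0.4904 -0.2483  0.1736] n 508 zmin 0.0714
 z0.070 n16 x[0.4728 0.5102] y[-0.2454 -0.2250]
 z0.080 n35 x[0.4704 0.5096] y[-0.2569 -0.2247]
 z0.090 n35 x[0.4702 0.5100] y[-0.2442 -0.2232]
 z0.100 n17 x[0.4791 0.5139] y[-0.2411 -0.2214]
 z0.110 n36 x[0.4700 0.5159] y[-0.2493 -0.2196]
 z0.120 n53 x[0.4637 0.5165] y[-0.2493 -0.2177]
 z0.130 n46 x[0.4682 0.5178] y[-0.2536 -0.2199]
 z0.140 n42 x[0.4725 0.5194] y[-0.2488 -0.2167]
 z0.150 n35 x[0.4840 0.5182] y[-0.2530 -0.2191]
 z0.160 n40 x[0.4801 0.5182] y[-0.2942 -0.2057]
 z0.170 n77 x[0.4786 0.5209] y[-0.2899 -0.2038]
 z0.180 n62 x[0.4789 0.5212] y[-0.2982 -0.2026]
```

```bash
python3 -m inch '{"jaw":[0.05,0.05,0.05,0.05,0.05],"offset":[[0,0,0],[0.01,0.005,0],[0.009,0.005,0.01],[0,0,0.02],[0,0,0.01]],"twist":[0,0,0,0,0]}' 12; python3 look.py side
```

```text
t: 5.8
eef_pos: [0.5037, -0.2232, 0.1362]
orientation: [[-0.042, 0.999, 0.002], [0.999, 0.042, 0.015], [0.015, 0.002, -1.0]]
wrist_force: [-0.2, -0.2, -3.6]
grip_width: 0.611
side tcp [ 0.5037 -0.2232  0.1362] n 370 zmin 0.0344
 z0.040 n39 x[0.4809 0.5208] y[-0.2439 -0.2159]
 z0.050 n61 x[0.4822 0.5228] y[-0.2441 -0.2225]
 z0.060 n8 x[0.4897 0.5085] y[-0.2454 -0.2381]
 z0.070 n44 x[0.4775 0.5288] y[-0.2502 -0.2226]
 z0.080 n63 x[0.4773 0.5282] y[-0.2507 -0.2166]
 z0.090 n61 x[0.4789 0.5279] y[-0.2502 -0.2265]
 z0.100 n53 x[0.4791 0.5263] y[-0.2506 -0.2212]
 z0.110 n12 x[0.4791 0.4972] y[-0.2468 -0.2165]
 z0.120 n8 x[0.4805 0.5097] y[-0.2645 -0.2285]
 z0.130 n17 x[0.4962 0.5184] y[-0.2666 -0.2630]
```

```bash
python3 -m inch '{"jaw":[0.05,0.05,0.05,0.05],"offset":[[0,0,0.01],[0,0,0.007],[0,0,0.002],[0,0,0.0015]],"twist":[0,0,0,0]}'; python3 -m inch '{"jaw":[0.05,0.05],"offset":[[0,0,0.001],[0,0,0.001]],"twist":[0,0]}'
```

```text
t: 6.25
eef_pos: [0.5041, -0.2223, 0.1135]
orientation: [[-0.043, 0.999, 0.001], [0.999, 0.043, 0.015], [0.015, 0.001, -1.0]]
wrist_force: [0.4, -0.9, -3.3]
grip_width: 0.611
t: 6.45
eef_pos: [0.5048, -0.2225, 0.1126]
orientation: [[-0.043, 0.999, 0.002], [0.999, 0.043, 0.015], [0.015, 0.003, -1.0]]
wrist_force: [-2.4, 3.3, 9.0]
grip_width: 0.609
```

```bash
python3 -m inch '{"jaw":[0.05,0.07,0.08,0.0876],"offset":[[0,0,-0.001],[0,0,0],[0,0,0],[0,0,0]],"twist":[0,0,0,0]}'; python3 look.py side; python3 -m inch '{"jaw":[0.0876,0.0876,0.0876],"offset":[[0,0,-0.03],[0,0,-0.03],[0,0,0]],"twist":[0,0,0]}'; python3 look.py scene side
```

```text
t: 6.85
eef_pos: [0.5063, -0.2232, 0.1156]
orientation: [[-0.043, 0.999, 0.006], [0.999, 0.043, 0.014], [0.013, 0.007, -1.0]]
wrist_force: [-0.7, -0.9, -0.4]
grip_width: 0.825
side tcp [ 0.5063 -0.2232  0.1156] n 350 zmin 0.0185
 z0.020 n33 x[0.4833 0.5247] y[-0.2445 -0.2223]
 z0.030 n38 x[0.4834 0.5213] y[-0.2430 -0.2214]
 z0.040 n16 x[0.4779 0.5279] y[-0.2480 -0.2234]
 z0.050 n56 x[0.4778 0.5273] y[-0.2484 -0.2235]
 z0.060 n57 x[0.4777 0.5269] y[-0.2502 -0.2213]
 z0.070 n42 x[0.4776 0.5174] y[-0.2499 -0.2216]
 z0.080 n28 x[0.4790 0.5026] y[-0.2491 -0.2267]
 z0.090 n11 x[0.4788 0.4976] y[-0.2478 -0.2289]
 z0.100 n15 x[0.4787 0.5207] y[-0.2743 -0.2275]
 z0.110 n33 x[0.4785 0.5202] y[-0.2767 -0.1741]
 z0.120 n21 x[0.4950 0.5199] y[-0.2766 -0.1730]
t: 7.2
eef_pos: [0.5056, -0.2243, 0.1768]
orientation: [[-0.043, 0.999, 0.004], [0.999, 0.043, 0.013], [0.013, 0.005, -1.0]]
wrist_force: [0.6, 0.0, -0.3]
grip_width: 1.0
scene tcp [ 0.5056 -0.2243  0.1768] n 667 zmin 0.0181
 z0.020 n35 x[0.4441 0.5265] y[-0.2735 -0.1891]
 z0.030 n24 x[0.4870 0.5256] y[-0.2258 -0.1969]
 z0.040 n20 x[0.4857 0
[... 624 characters left out ...]
239  0.175 ] n 722 zmin 0.018
 z0.020 n36 x[0.4831 0.5247] y[-0.2446 -0.2223]
 z0.030 n36 x[0.4834 0.5214] y[-0.2433 -0.2216]
 z0.040 n18 x[0.4784 0.5323] y[-0.2462 -0.2203]
 z0.050 n53 x[0.4778 0.5309] y[-0.2501 -0.2211]
 z0.060 n72 x[0.4776 0.5300] y[-0.2501 -0.2196]
 z0.070 n60 x[0.4776 0.5296] y[-0.2490 -0.2203]
 z0.080 n60 x[0.4791 0.5291] y[-0.2492 -0.2267]
 z0.090 n61 x[0.4790 0.5276] y[-0.2485 -0.2256]
 z0.100 n59 x[0.4790 0.5271] y[-0.2492 -0.2262]
 z0.110 n91 x[0.4787 0.5268] y[-0.2491 -0.2071]
 z0.120 n99 x[0.4794 0.5157] y[-0.2476 -0.2052]
 z0.160 n9 x[0.4980 0.5204] y[-0.2829 -0.1780]
 z0.170 n35 x[0.4952 0.5179] y[-0.2838 -0.1785]
 z0.180 n29 x[0.4932 0.5194] y[-0.2839 -0.1710]
```

```bash
python3 -m inch '{"jaw":[0.0876,0.0876,0.0876,0.0876,0.0876,0.0876,0.0876,0.0876],"offset":[[0,0,0],[0,0,0],[0,0,0],[0,0,0],[0,0,0],[0,0,0],[0,0,0],[0,0,0]],"twist":[0,0,0,0,0,0,0,0]}'; python3 -m inch '{"jaw":[0.0876,0.0876,0.0876,0.0876],"offset":[[0,0,0],[0,0,0],[0,0,0],[0,0,0]],"twist":[0,0,0,0]}'; python3 look.py side
```

```text
t: 8.1
eef_pos: [0.5021, -0.2233, 0.17]
orientation: [[-0.042, 0.999, -0.006], [0.999, 0.042, 0.016], [0.016, -0.005, -1.0]]
wrist_force: [-0.8, -0.1, -0.1]
grip_width: 1.004
t: 8.5
eef_pos: [0.5022, -0.2233, 0.1701]
orientation: [[-0.042, 0.999, -0.006], [0.999, 0.042, 0.016], [0.016, -0.005, -1.0]]
wrist_force: [-0.5, 0.6, 0.2]
grip_width: 0.999
side tcp [ 0.5022 -0.2233  0.1701] n 675 zmin 0.0189
 z0.020 n28 x[0.4833 0.5215] y[-0.2430 -0.2227]
 z0.030 n42 x[0.4830 0.5241] y[-0.2431 -0.2244]
 z0.040 n16 x[0.4778 0.5278] y[-0.2480 -0.2240]
 z0.050 n55 x[0.4778 0.5310] y[-0.2484 -0.2235]
 z0.060 n70 x[0.4776 0.5302] y[-0.2498 -0.2216]
 z0.070 n61 x[0.4777 0.5296] y[-0.2487 -0.2197]
 z0.080 n59 x[0.4792 0.5289] y[-0.2497 -0.2261]
 z0.090 n63 x[0.4787 0.5250] y[-0.2478 -0.2258]
 z0.100 n60 x[0.4789 0.5272] y[-0.2491 -0.2247]
 z0.110 n88 x[0.4788 0.5234] y[-0.2486 -0.2085]
 z0.120 n57 x[0.4791 0.5028] y[-0.2470 -0.2126]
 z0.160 n28 x[0.4933 0.5165] y[-0.2830 -0.1777]
 z0.170 n34 x[0.4915 0.5158] y[-0.2833 -0.1722]
 z0.180 n13 x[0.4908 0.5151] y[-0.2833 -0.1711]
```

```bash
python3 -c "
import cv2,glob
f=sorted(glob.glob('pics/look_side_*'),key=lambda s:float(s[15:-4]))[-1];cv2.imwrite('pics/v4.png',cv2.resize(cv2.imread(f)[170:330,200:400],None,fx=3,fy=3))"
```

```text
(no output)
```

View pics/v4.png

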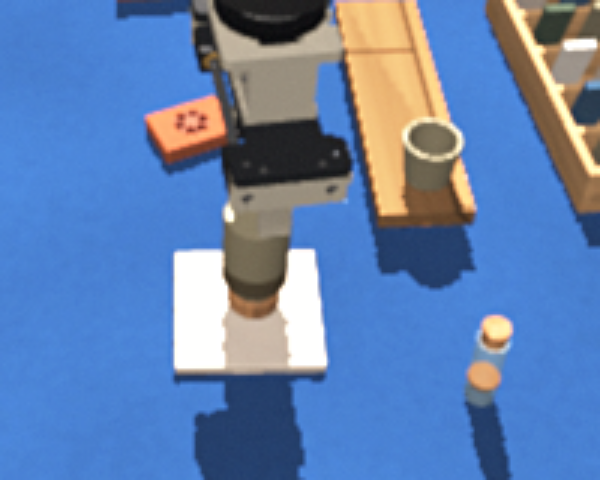

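The bottle stands upside down in the middle of the tile (crop: cork at (253,300)), and has been free for about 1.8 s. Next I grip it just below the foot and carry it back to the rest.

```bash
python3 -m inch '{"jaw":[0.0876,0.0876,0.0876,0.0876],"offset":[[0,0.002,0.025],[0,0,0.025],[0,0,0.017],[0,0,0]],"twist":[0,0,0,0]}';python3 -m inch '{"jaw":[0.05,0.05,0.05,0.05,0.05],"offset":[[0,0,0],[0,0,0],[0,0,0],[0,0,0],[0,0,0]],"twist":[0,0,0,0,0]}' 15
```

```text
t: 8.95
eef_pos: [0.5051, -0.2224, 0.1026]
orientation: [[-0.042, 0.999, -0.002], [0.999, 0.042, 0.015], [0.015, -0.001, -1.0]]
wrist_force: [-0.2, 0.4, 0.2]
grip_width: 0.994
t: 9.45
eef_pos: [0.507, -0.2228, 0.106]
orientation: [[-0.043, 0.999, 0.002], [0.999, 0.043, 0.014], [0.014, 0.003, -1.0]]
wrist_force: [0.5, 0.8, -1.0]
grip_width: 0.615
```

```bash
python3 -m inch '{"jaw":[0.05,0.05,0.05,0.05,0.05,0.05,0.05,0.05],"offset":[[0,0,-0.03],[0.01,-0.003,-0.04],[0.03,-0.006,-0.01],[0.04,-0.008,0],[0.045,-0.009,0],[0.045,-0.009,0],[0.045,-0.009,0],[0.045,-0.009,0]],"twist":[0,0,1,1,1,0,0,0]}'; python3 -m inch '{"jaw":[0.05,0.05,0.05,0.05,0.05,0.05],"offset":[[0.045,-0.009,0],[0.045,-0.009,0],[0.04,-0.009,0],[0.03,-0.008,0],[0.02,-0.004,0],[0.005,0,0]],"twist":[0,0,0,0,0,0]}'; python3 look.py side
```

```text
t: 10.25
eef_pos: [0.4493, 0.04, 0.1918]
orientation: [[0.023, 1.0, -0.001], [1.0, -0.023, 0.017], [0.017, -0.001, -1.0]]
wrist_force: [1.6, 1.4, -2.4]
grip_width: 0.608
t: 10.85
eef_pos: [0.4082, 0.2369, 0.1957]
orientation: [[0.018, 1.0, -0.001], [1.0, -0.018, 0.02], [0.02, -0.001, -1.0]]
wrist_force: [-0.1, 0.3, -3.9]
grip_width: 0.615
side tcp [0.4082 0.2369 0.1957] n 771 zmin 0.0186
 z0.020 n64 x[0.4158 0.4956] y[0.2021 0.2372]
 z0.030 n197 x[0.4150 0.4980] y[0.1987 0.2533]
 z0.040 n49 x[0.4150 0.4955] y[0.2005 0.2515]
 z0.100 n9 x[0.3849 0.4188] y[0.2159 0.2326]
 z0.110 n44 x[0.3851 0.4262] y[0.2150 0.2374]
 z0.120 n36 x[0.3858 0.4268] y[0.2177 0.2426]
 z0.130 n21 x[0.3834 0.4232] y[0.2127 0.2256]
 z0.140 n44 x[0.3786 0.4268] y[0.2105 0.2436]
 z0.150 n47 x[0.3789 0.4271] y[0.2062 0.2361]
 z0.160 n49 x[0.3794 0.4276] y[0.2066 0.2370]
 z0.170 n41 x[0.3799 0.4280] y[0.2100 0.2336]
 z0.180 n36 x[0.3804 0.4284] y[0.1952 0.2297]
 z0.190 n44 x[0.3811 0.4326] y[0.1913 0.2369]
 z0.200 n51 x[0.3794 0.4293] y[0.1889 0.2371]
 z0.210 n26 x[0.3797 0.4190] y[0.1887 0.2368]
```

```bash
python3 -m inch '{"jaw":[0.05,0.05,0.05,0.05],"offset":[[-0.005,0.002,0.02],[-0.004,0.001,0.025],[0,0,0.012],[0,0,0.002]],"twist":[0,0,0,0]}'; python3 -m inch '{"jaw":[0.05,0.05,0.05],"offset":[[0,0,0.002],[0,0,0.001],[0,0,0]],"twist":[0,0,0]}' 9
```

```text
t: 11.3
eef_pos: [0.4113, 0.2259, 0.1351]
orientation: [[0.019, 1.0, -0.001], [1.0, -0.019, 0.021], [0.021, -0.002, -1.0]]
wrist_force: [-0.5, 0.1, -3.3]
grip_width: 0.612
t: 11.6
eef_pos: [0.4118, 0.2245, 0.1327]
orientation: [[0.021, 1.0, -0.001], [1.0, -0.021, 0.02], [0.02, -0.002, -1.0]]
wrist_force: [-0.4, 0.4, -2.7]
grip_width: 0.613
```

```bash
python3 -m inch '{"jaw":[0.05,0.05,0.05],"offset":[[0.002,0,0.001],[0.001,0,0.001],[0,0,0.001]],"twist":[0,0,0]}' 9;  python3 -m inch '{"jaw":[0.05,0.05],"offset":[[0,0,0.001],[0,0,0.001]],"twist":[0,0]}'
```

```text
t: 11.9
eef_pos: [0.4126, 0.2286, 0.1311]
orientation: [[0.021, 1.0, 0.001], [1.0, -0.021, 0.023], [0.023, 0.001, -1.0]]
wrist_force: [0.6, -0.3, -3.8]
grip_width: 0.614
t: 12.1
eef_pos: [0.4127, 0.2289, 0.1292]
orientation: [[0.021, 1.0, 0.001], [1.0, -0.021, 0.023], [0.023, 0.001, -1.0]]
wrist_force: [0.0, -0.9, -0.5]
grip_width: 0.612
```

```bash
python3 -m inch '{"jaw":[0.05,0.05,0.05,0.05],"offset":[[-0.001,0.012,0.001],[-0.0005,0.014,0.0005],[0,0.014,0.001],[0,0.013,0.003]],"twist":[0,0,0,0]}'; python3 look.py side
```

```text
t: 12.5
eef_pos: [0.469, 0.2267, 0.1244]
orientation: [[0.018, 1.0, 0.002], [1.0, -0.018, 0.024], [0.024, 0.002, -1.0]]
wrist_force: [-1.2, -0.2, -1.7]
grip_width: 0.609
side tcp [0.469  0.2267 0.1244] n 739 zmin 0.018
 z0.020 n67 x[0.4158 0.5220] y[0.2021 0.2377]
 z0.030 n227 x[0.4150 0.5250] y[0.1981 0.2518]
 z0.040 n59 x[0.4151 0.5231] y[0.2006 0.2499]
 z0.050 n41 x[0.4098 0.4520] y[0.2032 0.2338]
 z0.060 n37 x[0.4134 0.4610] y[0.2049 0.2424]
 z0.070 n30 x[0.4204 0.4608] y[0.1980 0.2185]
 z0.080 n42 x[0.4176 0.4676] y[0.1995 0.2299]
 z0.090 n53 x[0.4211 0.4742] y[0.1982 0.2276]
 z0.100 n42 x[0.4248 0.4706] y[0.1996 0.2308]
 z0.110 n42 x[0.4287 0.4840] y[0.1835 0.2283]
 z0.120 n52 x[0.4347 0.4906] y[0.1832 0.2197]
 z0.130 n28 x[0.4468 0.4864] y[0.1807 0.2103]
 z0.140 n16 x[0.4600 0.4786] y[0.1802 0.1863]
```

```bash
python3 -m inch '{"jaw":[0.05,0.05,0.05,0.05],"offset":[[0,0.012,0.005],[0,0.012,0.006],[0,0.008,0.008],[0,0.007,0.009]],"twist":[0,0,0,0]}'; python3 look.py side
```

```text
t: 12.95
eef_pos: [0.5166, 0.227, 0.0949]
orientation: [[0.019, 1.0, 0.007], [1.0, -0.019, 0.025], [0.025, 0.006, -1.0]]
wrist_force: [1.7, -1.1, 1.4]
grip_width: 0.611
side tcp [0.5166 0.227  0.0949] n 689 zmin 0.0182
 z0.020 n64 x[0.4272 0.5221] y[0.2020 0.2418]
 z0.030 n174 x[0.4266 0.5251] y[0.2015 0.2533]
 z0.040 n44 x[0.4268 0.5234] y[0.2000 0.2492]
 z0.050 n30 x[0.4291 0.4766] y[0.2055 0.2163]
 z0.060 n52 x[0.4267 0.4992] y[0.1976 0.2421]
 z0.070 n77 x[0.4270 0.5055] y[0.1980 0.2400]
 z0.080 n70 x[0.4434 0.5247] y[0.1840 0.2303]
 z0.090 n93 x[0.4495 0.5249] y[0.1814 0.2406]
 z0.100 n63 x[0.4591 0.5281] y[0.1818 0.2402]
 z0.110 n22 x[0.4786 0.5274] y[0.1804 0.2311]
```

```bash
python3 -m inch '{"jaw":[0.05,0.05,0.05,0.05],"offset":[[0,0.003,0.009],[0,0.001,0.010],[0,0,0.010],[0,-0.004,0.009]],"twist":[0,0,0,0]}'; python3 look.py side; python3 -c "
import cv2,glob
f=sorted(glob.glob('pics/look_side_*'),key=lambda s:float(s[15:-4]))[-1];cv2.imwrite('pics/v5.png',cv2.resize(cv2.imread(f)[80:200,180:340],None,fx=4,fy=4))"
```

```text
t: 13.4
eef_pos: [0.5202, 0.2279, 0.0521]
orientation: [[0.018, 1.0, 0.009], [1.0, -0.019, 0.024], [0.024, 0.008, -1.0]]
wrist_force: [6.1, -15.1, 11.5]
grip_width: 0.613
side tcp [0.5202 0.2279 0.0521] n 482 zmin 0.018
 z0.020 n56 x[0.4305 0.5217] y[0.2018 0.2365]
 z0.030 n75 x[0.4305 0.5118] y[0.1988 0.2356]
 z0.040 n59 x[0.4311 0.5320] y[0.1857 0.2163]
 z0.050 n69 x[0.4316 0.5293] y[0.1832 0.2154]
 z0.060 n76 x[0.4318 0.5284] y[0.1832 0.2152]
 z0.070 n81 x[0.4325 0.5312] y[0.1804 0.2413]
```

View pics/v5.png

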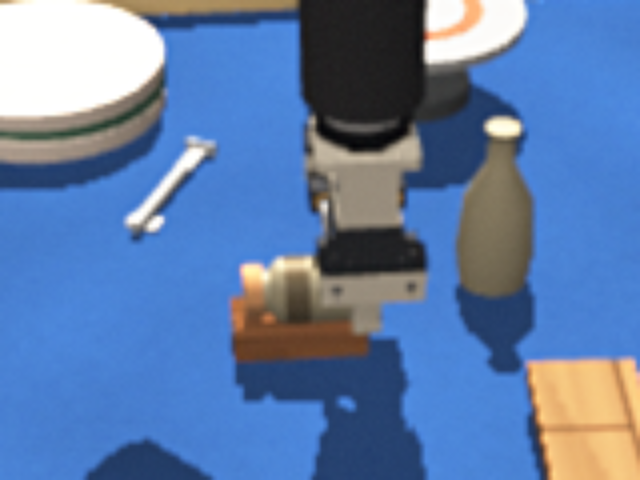

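The bottle lies in the groove again, cork towards the robot (crop: cork at (252,285)). I release it, rise and re-measure from the wrist.

```bash
python3 -m inch '{"jaw":[0.07,0.08,0.0876,0.0876,0.0876,0.0876,0.0876],"offset":[[0,0,0],[0,0,0],[0,0,0],[0,0,-0.02],[0,0,-0.04],[0,-0.01,-0.045],[0,-0.01,-0.03]],"twist":[0,0,0,0,0,0,0]}'
cat > w.py <<'E'
from h import *
img,P,ok=cloud("wrist"); s=r.get_state(); print(s["eef_pos"],s["orientation"].round(3).tolist()); cv2.imwrite("pics/w2.png",img)
m=ok&(P[...,2]>0.055)&(P[...,2]<0.1)&(abs(P[...,0]-.48)<.09)&(abs(P[...,1]-.227)<.06)
Q=P[m]; print(len(Q),cv2.minAreaRect(Q[:,:2].astype(np.float32)*1000))
for x in np.arange(.40,.56,.01):
    q=Q[abs(Q[:,0]-x)<.005]
    if len(q)>20: print(round(x,3),len(q),q[:,1].min().round(4),q[:,1].max().round(4),q[:,2].max().round(4))
E
python3 w.py
```

```text
t: 14.15
eef_pos: [0.4921, 0.2227, 0.1818]
orientation: [[0.02, 1.0, -0.008], [1.0, -0.02, 0.014], [0.014, -0.008, -1.0]]
wrist_force: [0.2, 0.9, -0.3]
grip_width: 0.998
[0.49279086 0.2235851  0.18651442] [[0.02, 1.0, -0.003], [1.0, -0.019, 0.017], [0.017, -0.003, -1.0]]
6595 ((473.24188232421875, 227.74732971191406), (53.905025482177734, 104.46363067626953), 88.11495971679688)
0.42 263 0.2073 0.2502 0.0759
0.43 614 0.2069 0.2503 0.0764
0.44 517 0.2068 0.2491 0.0765
0.45 754 0.2018 0.2547 0.0808
0.46 714 0.2012 0.255 0.0817
0.47 688 0.2008 0.2536 0.0819
0.48 654 0.2013 0.2535 0.0815
0.49 642 0.2008 0.2528 0.0815
0.5 619 0.2005 0.2529 0.0811
0.51 602 0.201 0.2531 0.0812
0.52 513 0.2007 0.2522 0.081
```

```bash
python3 -m inch '{"jaw":[0.0876,0.0876,0.0876,0.0876,0.0876],"offset":[[0.0015,-0.02,0.03],[0,-0.013,0.04],[0,0,0.04],[0,0,0.016],[0,0,0.001]],"twist":[0,0,0,0,0]}'
```

```text
t: 14.7
eef_pos: [0.4597, 0.2317, 0.0617]
orientation: [[0.018, 1.0, 0.007], [0.999, -0.019, 0.029], [0.029, 0.006, -1.0]]
wrist_force: [-0.5, -0.8, 0.1]
grip_width: 1.0
```

```bash
python3 -m inch '{"jaw":[0.07,0.05,0.05,0.05,0.05],"offset":[[-0.003,0,0.001],[-0.001,0,0.001],[0,0,0],[0,0,0],[0,0,0]],"twist":[0,0,0,0,0]}' 6; python3 -m inch '{"jaw":[0.05,0.05,0.05,0.05,0.05],"offset":[[0,0,-0.01],[0,0.002,-0.012],[0,0.003,-0.012],[0,0.003,-0.012],[0,0.003,-0.012]],"twist":[0,0,0,0,0]}'; python3 look.py side;  python3 -c "
import cv2,glob
f=sorted(glob.glob('pics/look_side_*'),key=lambda s:float(s[15:-4]))[-1];cv2.imwrite('pics/v6.png',cv2.resize(cv2.imread(f)[80:200,180:340],None,fx=4,fy=4))"
```

```text
t: 15.2
eef_pos: [0.4607, 0.2282, 0.0625]
orientation: [[0.018, 1.0, 0.009], [0.999, -0.018, 0.031], [0.031, 0.008, -0.999]]
wrist_force: [0.2, -10.6, 3.8]
grip_width: 0.615
t: 15.7
eef_pos: [0.4696, 0.2248, 0.1232]
orientation: [[0.02, 1.0, 0.006], [0.999, -0.02, 0.029], [0.029, 0.005, -1.0]]
wrist_force: [-1.0, -0.6, -3.5]
grip_width: 0.615
side tcp [0.4696 0.2248 0.1232] n 699 zmin 0.018
 z0.020 n81 x[0.4158 0.5218] y[0.2015 0.2381]
 z0.030 n224 x[0.4150 0.5249] y[0.1983 0.2514]
 z0.040 n48 x[0.4151 0.5229] y[0.2007 0.2516]
 z0.050 n15 x[0.4678 0.5018] y[0.2017 0.2187]
 z0.060 n33 x[0.4647 0.5156] y[0.1985 0.2179]
 z0.070 n47 x[0.4614 0.5161] y[0.1974 0.2175]
 z0.080 n47 x[0.4582 0.5139] y[0.1975 0.2266]
 z0.090 n44 x[0.4556 0.5064] y[0.1982 0.2179]
 z0.100 n32 x[0.4494 0.5038] y[0.1970 0.2224]
 z0.110 n43 x[0.4442 0.4999] y[0.1826 0.2275]
 z0.120 n46 x[0.4469 0.4968] y[0.1791 0.2189]
 z0.130 n23 x[0.4588 0.4814] y[0.1779 0.2059]
 z0.140 n16 x[0.4599 0.4812] y[0.1782 0.1843]
```

View pics/v6.png

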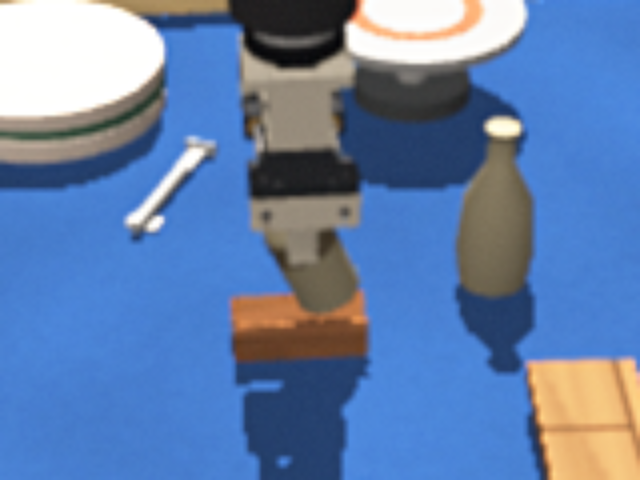

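Crop: the bottle is turning foot-down, about 20° from upright, with the foot at (328,300). I'll keep lifting and carry it over to the plank.

```bash
python3 -m inch '{"jaw":[0.05,0.05,0.05,0.05],"offset":[[0,0.002,-0.02],[0,0,-0.025],[0,0,-0.025],[0,0,-0.005]],"twist":[0,0,0,0]}'; python3 -m inch '{"jaw":[0.05,0.05,0.05,0.05,0.05,0.05,0.05,0.05],"offset":[[-0.01,0.015,0],[-0.02,0.025,0],[-0.026,0.034,0],[-0.026,0.034,0],[-0.026,0.034,0],[-0.026,0.034,0],[-0.015,0.022,0],[-0.008,0.012,0]],"twist":[0,0,0,0,0,0,0,0]}' 10; python3 look.py side scene
```

```text
t: 16.15
eef_pos: [0.4711, 0.2225, 0.2028]
orientation: [[0.02, 1.0, 0.007], [0.999, -0.02, 0.031], [0.031, 0.006, -0.999]]
wrist_force: [-0.3, 0.4, -3.1]
grip_width: 0.615
t: 16.95
eef_pos: [0.6806, 0.0575, 0.1915]
orientation: [[0.017, 1.0, 0.0], [0.999, -0.017, 0.035], [0.035, -0.0, -0.999]]
wrist_force: [0.4, 0.9, -3.1]
grip_width: 0.613
side tcp [0.6806 0.0575 0.1915] n 1209 zmin 0.0258
 z0.030 n18 x[0.6318 0.6394] y[0.0023 0.1159]
 z0.040 n716 x[0.6310 0.7222] y[-0.0024 0.1174]
 z0.050 n15 x[0.6342 0.7045] y[0.0140 0.1160]
 z0.120 n37 x[0.6685 0.7121] y[0.0326 0.0635]
 z0.130 n51 x[0.6657 0.7143] y[0.0316 0.0584]
 z0.140 n50 x[0.6632 0.7142] y[0.0296 0.0653]
 z0.150 n55 x[0.6612 0.7096] y[0.0307 0.0590]
 z0.160 n50 x[0.6569 0.7081] y[0.0316 0.0592]
 z0.170 n29 x[0.6549 0.7065] y[0.0299 0.0577]
 z0.180 n54 x[0.6541 0.7055] y[0.0143 0.0615]
 z0.190 n60 x[0.6548 0.6918] y[0.0131 0.0677]
 z0.200 n33 x[0.6526 0.6919] y[0.0109 0.0586]
 z0.210 n36 x[0.6511 0.6902] y[0.0107 0.0744]
scene tcp [0.6815 0.0567 0.191 ] n 1490 zmin 0.0202
 z0.030 n29 x[0.6420 0.7219] y[0.0024 0.1108]
 z0.040 n1024 x[0.6321 0.7220] y[-0.0027 0.1167]
 z0.050 n21 x[0.6357 0.7215] y[0.0160 0.1091]
 z0.120 n37 x[0.6735 0.7221] y[0.0577 0.0861]
 z0.130 n64 x[0.6750 0.7219] y[0.0530 0.0866]
 z0.140 n66 x[0.6714 0.7189] y[0.0470 0.0852]
 z0.150 n69 x[0.6711 0.7172] y[0.0474 0.0864]
 z0.160 n54 x[0.6782 0.7136] y[0.0459 0.0862]
 z0.170 n28 x[0.7016 0.7122] y[0.0455 0.0802]
 z0.180 n44 x[0.6712 0.7099] y[0.0443 0.1006]
 z0.190 n8 x[0.6842 0.7063] y[0.0589 0.1005]
 z0.210 n29 x[0.6611 0.6934] y[0.0101 0.0399]
```

```bash
python3 -m inch '{"jaw":[0.05,0.05,0.05,0.05,0.05],"offset":[[0,-0.002,0.02],[0,-0.002,0.025],[0,0,0.018],[0,0,0.005],[0,0,0.002]],"twist":[0,0,0,0,0]}' 8; python3 look.py side
```

```text
t: 17.55
eef_pos: [0.6766, 0.0634, 0.122]
orientation: [[0.014, 1.0, 0.006], [0.999, -0.014, 0.036], [0.036, 0.006, -0.999]]
wrist_force: [2.1, -1.8, 9.2]
grip_width: 0.612
side tcp [0.6766 0.0634 0.122 ] n 850 zmin 0.0252
 z0.030 n21 x[0.6320 0.6391] y[0.0045 0.1154]
 z0.040 n461 x[0.6319 0.7209] y[0.0034 0.1222]
 z0.050 n35 x[0.6350 0.7003] y[0.0146 0.1130]
 z0.060 n46 x[0.6615 0.7120] y[0.0368 0.0593]
 z0.070 n42 x[0.6595 0.7103] y[0.0338 0.0666]
 z0.080 n46 x[0.6563 0.7064] y[0.0373 0.0623]
 z0.090 n47 x[0.6547 0.7047] y[0.0366 0.0680]
 z0.100 n30 x[0.6514 0.7026] y[0.0352 0.0606]
 z0.110 n38 x[0.6504 0.7015] y[0.0205 0.0649]
 z0.120 n45 x[0.6516 0.6883] y[0.0184 0.0717]
 z0.130 n27 x[0.6522 0.6882] y[0.0178 0.0606]
 z0.140 n12 x[0.6481 0.6676] y[0.0177 0.0743]
```

```bash
python3 -m inch '{"jaw":[0.05,0.05,0.05,0.05,0.05],"offset":[[0,0.003,0.0005],[0,0.004,0.001],[0,0.004,0.001],[0,0.004,0.001],[0,0,0.001]],"twist":[0,0,0,0,0]}' 6; python3 look.py side
```

```text
t: 18.1
eef_pos: [0.6927, 0.0654, 0.1196]
orientation: [[0.012, 1.0, 0.009], [0.999, -0.012, 0.037], [0.037, 0.009, -0.999]]
wrist_force: [2.3, -1.4, 3.3]
grip_width: 0.614
side tcp [0.6927 0.0654 0.1196] n 865 zmin 0.0234
 z0.030 n21 x[0.6326 0.6405] y[0.0065 0.1215]
 z0.040 n465 x[0.6320 0.7173] y[0.0055 0.1246]
 z0.050 n55 x[0.6378 0.7150] y[0.0130 0.1185]
 z0.060 n43 x[0.6685 0.7142] y[0.0401 0.0640]
 z0.070 n49 x[0.6682 0.7154] y[0.0384 0.0669]
 z0.080 n45 x[0.6679 0.7149] y[0.0381 0.0680]
 z0.090 n42 x[0.6669 0.7095] y[0.0375 0.0710]
 z0.100 n24 x[0.6673 0.6872] y[0.0399 0.0651]
 z0.110 n51 x[0.6659 0.7044] y[0.0207 0.0709]
 z0.120 n48 x[0.6674 0.7043] y[0.0188 0.0796]
 z0.130 n20 x[0.6700 0.7037] y[0.0189 0.0638]
```

Upright now, but about 14 mm off the plank's centre line. I'll firm up the grip, lift slightly, shift and set it down.

```bash
python3 -m inch '{"jaw":[0.05,0.05,0.05,0.05,0.05],"offset":[[0,0,0],[0,0,0],[0,0,-0.006],[0,-0.007,0],[0,-0.007,0]],"twist":[0,0,0,0,0]}' 25; python3 look.py side
```

```text
t: 18.65
eef_pos: [0.6766, 0.0652, 0.1243]
orientation: [[0.013, 1.0, 0.006], [0.999, -0.013, 0.037], [0.037, 0.005, -0.999]]
wrist_force: [-0.1, -0.3, -2.8]
grip_width: 0.609
side tcp [0.6766 0.0652 0.1243] n 852 zmin 0.0238
 z0.030 n19 x[0.6328 0.6406] y[0.0221 0.1242]
 z0.040 n447 x[0.6324 0.7214] y[0.0058 0.1247]
 z0.050 n36 x[0.6377 0.7183] y[0.0091 0.1251]
 z0.060 n48 x[0.6535 0.7039] y[0.0352 0.0631]
 z0.070 n52 x[0.6527 0.7025] y[0.0373 0.0687]
 z0.080 n41 x[0.6522 0.6994] y[0.0378 0.0660]
 z0.090 n49 x[0.6517 0.6987] y[0.0382 0.0712]
 z0.100 n33 x[0.6504 0.6854] y[0.0374 0.0680]
 z0.110 n38 x[0.6500 0.6994] y[0.0216 0.0717]
 z0.120 n50 x[0.6506 0.6879] y[0.0208 0.0780]
 z0.130 n26 x[0.6539 0.6867] y[0.0200 0.0664]
 z0.140 n10 x[0.6542 0.6853] y[0.0199 0.0597]
```

```bash
python3 -m inch '{"jaw":[0.05,0.05,0.05,0.05],"offset":[[0,0,0.003],[0,0,0.002],[0,0,0.001],[0,0,0]],"twist":[0,0,0,0]}' 8; python3 -m inch '{"jaw":[0.05,0.05],"offset":[[0,0.001,0.001],[0,0,0.001]],"twist":[0,0]}' 6; python3 look.py side
```

```text
t: 19.1
eef_pos: [0.676, 0.0657, 0.1195]
orientation: [[0.012, 1.0, 0.008], [0.999, -0.012, 0.037], [0.037, 0.008, -0.999]]
wrist_force: [-0.6, -0.8, -2.3]
grip_width: 0.614
t: 19.3
eef_pos: [0.6783, 0.0659, 0.1188]
orientation: [[0.011, 1.0, 0.011], [0.999, -0.012, 0.038], [0.038, 0.01, -0.999]]
wrist_force: [-2.2, 0.8, 6.2]
grip_width: 0.614
side tcp [0.6783 0.0659 0.1188] n 819 zmin 0.0234
 z0.030 n21 x[0.6331 0.6398] y[0.0090 0.1194]
 z0.040 n426 x[0.6321 0.7219] y[0.0060 0.1257]
 z0.050 n53 x[0.6351 0.7090] y[0.0108 0.0907]
 z0.060 n45 x[0.6516 0.6995] y[0.0383 0.0716]
 z0.070 n52 x[0.6521 0.7024] y[0.0390 0.0733]
 z0.080 n47 x[0.6523 0.7014] y[0.0374 0.0687]
 z0.090 n37 x[0.6516 0.6956] y[0.0395 0.0712]
 z0.100 n31 x[0.6522 0.6760] y[0.0257 0.0619]
 z0.110 n42 x[0.6513 0.6906] y[0.0216 0.0673]
 z0.120 n50 x[0.6524 0.6905] y[0.0213 0.0731]
 z0.130 n14 x[0.6579 0.6900] y[0.0195 0.0711]
```

```bash
python3 -m inch '{"jaw":[0.056,0.06,0.07,0.0876,0.0876],"offset":[[0,0,0],[0,0,0],[0,0,0],[0,0,0],[0,0,0]],"twist":[0,0,0,0,0]}'; python3 -m inch '{"jaw":[0.0876,0.0876,0.0876,0.0876,0.0876,0.0876],"offset":[[0,0,-0.02],[0,0,-0.035],[0,0,-0.045],[0,0,-0.045],[0,0,-0.03],[0,0,0]],"twist":[0,0,0,0,0,0]}'
python3 - <<'E'
from h import *
img,P,ok=cloud("side"); cv2.imwrite("pics/f_side.png",cv2.resize(img[100:320,200:400],None,fx=2.7,fy=2.7)); 
R=[]
for n in("side","scene"):
    if n!="side": img,P,ok=cloud(n)
    h=cv2.cvtColor(img,cv2.COLOR_BGR2HSV); nb=~((h[...,0]>95)&(h[...,0]<130)&(h[...,1]>90))
    c=np.array([.678,.062]); box=ok&nb&(abs(P[...,0]-c[0])<.05)&(abs(P[...,1]-c[1])<.05)
    for a,b in((.05,.07),(.07,.09),(.09,.11),(.133,.16)):
        q=P[box&(P[...,2]>a)&(P[...,2]<b)]
        if len(q)>8: print(n,a,len(q),q.min(0).round(4),q.max(0).round(4))
    m=ok&nb&(abs(P[...,2]-.04)<.004)&(abs(P[...,0]-.675)<.07)&(abs(P[...,1]+.02)<.17)
    print(n,"plank",cv2.minAreaRect(P[m][:,:2].astype(np.float32)*1000))
E
```

```text
t: 19.85
eef_pos: [0.6779, 0.0661, 0.118]
orientation: [[0.012, 1.0, 0.009], [0.999, -0.012, 0.038], [0.038, 0.009, -0.999]]
wrist_force: [0.1, 0.1, 0.7]
grip_width: 0.898
t: 20.45
eef_pos: [0.6752, 0.0584, 0.2969]
orientation: [[0.013, 1.0, 0.004], [0.999, -0.013, 0.035], [0.035, 0.004, -0.999]]
wrist_force: [0.4, 0.6, -0.3]
grip_width: 0.998
side 0.05 98 [0.6513 0.0392 0.0501] [0.7004 0.0724 0.0694]
side 0.07 98 [0.6516 0.0394 0.0703] [0.7008 0.068  0.0899]
side 0.09 100 [0.6513 0.0389 0.0901] [0.6987 0.0731 0.1097]
side 0.133 165 [0.656  0.0444 0.1331] [0.6985 0.0883 0.1491]
side plank ((672.2021484375, -21.038009643554688), (300.6224365234375, 84.82609558105469), 86.34722137451172)
scene 0.05 97 [0.6545 0.0635 0.05  ] [0.7042 0.0964 0.0699]
scene 0.07 101 [0.6527 0.0578 0.0701] [0.7044 0.0967 0.0898]
scene 0.09 107 [0.6492 0.0569 0.0903] [0.7046 0.0954 0.1099]
scene 0.133 252 [0.6543 0.0435 0.1332] [0.6994 0.0902 0.1496]
scene plank ((671.5713500976562, -20.105743408203125), (304.3002014160156, 84.86910247802734), 86.27249908447266)
```

View pics/f_side.png

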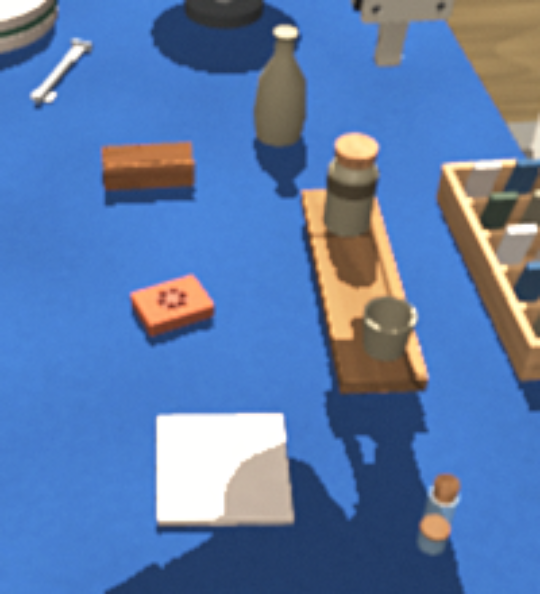

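The bottle stands upright on the plank (crop: (352,190)), and the cup, mould, vial and tall bottle look undisturbed. Handing in.

```bash
python3 -c "
from cell import r
print(r.get_state()['t']); print(r.hand_in())"
```

```text
20.55
the job is handed in; nothing more can be done
None
```

The job is handed in at 20.6 s. The bottle stood upside down on its stopper on the tile and now stands upright on the plank. `hand_in` gave no verdict.

**What I did:**
- I gripped the bottle lightly near its foot and lifted it, so it swung stopper-down. I then stood it on its stopper near the middle of the tile.
- I let go and left it standing alone for about 1.8 s.
- To turn it, I tipped it back into the groove of the rest and gripped it again near the stopper. I lifted it foot-down, set it on the plank, straightened it and released it.

**Last checks:**
- **Position on the plank:** the bottle stands at about (0.677, 0.067) m. The plank's centre line there is at about x = 0.678, so it is roughly 1 mm off, and about 88 mm from the plank's middle lengthwise.
- **Upright:** the side view showed the bottle's sides vertical, with the stopper on top.
- **Robot:** the gripper is raised clear, with the tool point at about 0.30 m.
- **Other things:** the cup, tall bottle, vial, sprig mould and banding tool look undisturbed in the last picture. The clay stamp and brush were outside that crop and I did not check them again, though the arm did not go near them.

**What went less well or disagreed:**
- The bottle slipped about 10 mm in the jaws on the first light lift, so I raised the grip force.
- The first set-down on the plank was tilted about 13° and 14 mm off the centre line. I corrected both before letting go.
- While I held the bottle tilted above the plank, the two fixed cameras disagreed by about 7 mm in x. They agreed to within about 2 mm once it stood there.

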